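# Set the height rest, then hold the cast lever balanced over its checking fixture

### The job

Turn the click sleeve of the checking fixture's height rest to 5 and leave it clicked in there. Then pick the cast lever up at its balance point and hold it level over the fixture, big bore over the locating pin and small end over the rest, one to five centimetres clear above the pin, without knocking the fixture or moving the things lying around. Finish while still holding it there in the gripper, so that I can slip a spacer onto the pin before it goes down.

Things in the scene. Friction and masses are not known exactly. Their poses are not given: they have to be found in the camera images.
- fixture: Checking fixture, fixed: aluminium plate 250 x 96 mm, top 16 mm above the desk. Origin: centre of its underside, on the desk. x axis along the plate, from the locating pin (x = -75 mm) to the height rest (x = +75 mm); z up; +y side faces the robot. Round steel seat under the pin: 44 mm across, top 60 mm above the desk.
- pin_tip (a point): Centre of the top of the locating pin (20 mm across), 85 mm above the desk.
- rest_axis (a point): Point on the vertical axis of the height rest and its click sleeve, 60 mm above the desk. The steel rest pad here, 22 mm across, rises 1 mm a click out of the sleeve's middle; at 5 its top is 60 mm above the desk, level with the seat.
- sleeve (a joint): Turn of the click sleeve (rad), growing CLOCKWISE seen from above. Number n (0 to 8) is at the index line at n x 20 degrees, so 5 is at 1.745; stops at 0 and 8. A spring ball pulls it into each number (about 0.2 N m to turn on). Starts at 0 to 3. Dark digits 8 mm tall lie on the skirt round the grip; the index line is on the small block at the fixture's +y side.
- sleeve_grip (a point): Centre of the sleeve's knurled grip, on its axis, 44 mm above the desk. The grip is a cylinder 40 mm across, 32 to 54 mm above the desk; below it the numbered skirt, 72 mm across, top 32 mm above the desk. The rest pad stands up to 9 mm above the grip. Take the grip from above, finger tips a few mm above the skirt.
- lever: Dark cast-iron lever, 192 mm long, 0.6 to 0.9 kg, flat on the desk. Origin: big bore's axis, at the underside; x to the small end, z up. Big boss 50 mm across, 40 high, bore 22; small boss at x = 150 mm, 34 across, 24 high. Between: flange 26 mm wide, 8 thick, with an upright rib 12 mm thick, its top 28 mm above the underside from x = 25 to 107 mm: grip across the rib, tips just above the flange.
- balance (a point): Balance point of the lever, on the rib at the flange's top (8 mm above the underside), 49 mm from the big bore's axis towards the small end. Axes as the lever's.
- small_end (a point): Centre of the small boss's underside, 150 mm from the big bore's axis.
- loupe: Black stand loupe, 42 mm across, 37 mm high; leave it where it is. Origin under its centre.
- dust_brush: Flat dust brush with wooden handle, 157 mm long; leave it where it is. Origin under its centre.
- hex_key_2: Black L hex key, 86 mm long; leave it where it is. Origin under its centre.

How it is judged:
On the way, in this order (a step that is already met when the one before it is completed fails the run):
1. the sleeve is clicked in at 5 and let go (value of joint sleeve between 1.645 and 1.845 rad and contact force between the fingers and fixture below 0.2 N), for 0.3 s.
2. the lever is lifted clear of the desk by the gripper at its balance point (height (world z) of lever above 0.03 m and height (world z) of small_end above 0.02 m and contact force between the fingers and lever above 2 N and x of the grasp point in the frame of balance between -0.018 and 0.018 m), for 0.2 s.
At the end, for the whole second after the job is handed in: Sleeve at 5 (within 0.1 rad). Lever still in the gripper and at rest, gripped within 18 mm of the balance point, level within 5 degrees, big bore within 10 mm of the pin axis, small end within 12 mm of the rest axis, underside 7 to 55 mm above the pin tip, touching nothing else (value of joint sleeve between 1.645 and 1.845 rad and contact force between the fingers and lever above 2 N and x of the grasp point in the frame of balance between -0.018 and 0.018 m and angle between lever's own z axis and vertical below 0.09 rad and horizontal distance between lever and pin_tip below 0.01 m and horizontal distance between small_end and rest_axis below 0.012 m and z of lever in the frame of pin_tip between 0.007 and 0.055 m and contact force between lever and fixture below 0.1 N and linear speed of lever below 0.02 m/s); the arm keeps its last pose, push and grip.
It fails at once if the lever knocks hard against the fixture (over 15 N) (contact force between lever and fixture above 15 N).
It fails at once if the loupe, the brush or the hex key is moved by more than 20 mm (distance of any of loupe, dust_brush, hex_key_2 from where it was at the start of the episode above 0.02 m).
It also fails if it takes over 72 s, if anything falls off the work surface, if the arm or the gripper's body presses on something with over 40 N, if the wrist force passes 120 N, or if a joint passes its speed limit or range.

### The arm

A 6-joint arm with a two-finger parallel gripper is mounted at the origin on a cart in front of the work surface, level with it; the furniture and walls round the work are solid. World frame = base frame: x ahead of the robot, y to its left, z up, the work surface at z = 0. Lengths are in m, angles in rad, forces in N, time in s.
With the tool pointing down it reaches from about 0.3 to 0.775 m from the base axis. Payload 14.6 kg.
Tool frame: the origin (TCP) lies at the very end of the fingers, on their centre line; the grasp point (between the pads) lies 19 mm behind it; x points along the fingers, y is the direction in which the jaws open and shut, and the axes are right-handed (so a half turn about x gives the same grasp; the last joint's range is limited). The gripper opens to 94 mm and grips with 3 to 60 N. Pads are 16 mm wide; open, the fingers measure 119 mm over their backs; the gripper's body (75 mm by 177 mm) begins 78 mm behind the grasp point.
Start: joints at [-1.282, 0.3, 1.521, -0, 1.321, -0.067], TCP at [0.192, -0.516, 0.205] pointing down, gripper open.
Joint ranges: [-3.03, 3.03], [-0.79, 2.21], [0.23, 2.52], [-1.04, 4.18], [0, 3.07], [-2.55, 2.55]. Speed limits (rad/s): [2.22, 2.22, 2.57, 3.14, 3.14, 3.14].

### API

Orientations are given as [roll, pitch, yaw] about the fixed x, y, z axes, in that order (R = Rz(yaw) Ry(pitch) Rx(roll)).
In Python, from station import ctrl, viewer, hand_in gives the robot as it stands. The module is installed in compiled form; this text tells all that it offers.
- The arm moves only by the tool play_rows, never from a script. Its argument "deltas" is a list that holds one entry, the list of rows, each a list of 7 numbers: the shift along the tool's x, y, z in mm, then the turn, a rotation vector about the tool's x, y, z in rad, then the finger opening in mm, from 0 to 94. In form: [[[dx, dy, dz, ax, ay, az, gripper], ...]]. A call has 1 to 10 rows; each row shifts and turns the commanded pose from where the row before left it, along the tool's axes as they then stand; what a row does not reach is not made up. A row lasts 1/10 s, in which the tool goes at most 50 mm and 8.59 degrees, less where a joint would pass 70% of its speed; a pose out of reach is approached as far as the arm can. A call with a gripper value outside its range is refused whole. The fingers move at their own pace and stop on an object; "grip_force" is the grip in N (left out, the last holds). Time passes only in rows, so rows that do not move let the fingers close. It gives the time, the measured TCP pose, the force and the opening at its end, in the units of the state.
- ctrl.get_obs(): the state, without advancing time (a new reading comes with each control period).
- viewer.camera(name): name is "scene" or "top"; returns a dict with "img" (420x560x3 uint8, red, green, blue), "fx", "fy", "cx", "cy" (pixels), "rvec" (rotation vector, rad) and "tvec" (3), from world to camera coordinates, as OpenCV has them. Camera axes: x right, y down, z forward; pixel columns grow to the right and rows downward; lengths in m; the calibration is good to about 2 mm. A picture is of the moment at which its call begins. There is no depth.
- hand_in(): hands the job in, once; it reports no verdict.
The state is a dict: "time_s": time; "qpos": joint angles; "joint_vel": joint speeds; "tau": joint torques, N m; "ee_pos": TCP position; "eef_rot": TCP orientation; "force": force on the tool from outside, world axes, zero at the start; "moment": the same for the moment, N m; "grip_width": finger opening in m.
Only numpy, scipy, OpenCV 4.12 (cv2) and the standard library are available. Lean on these libraries where they do the work, as an engineer would, in place of code of your own. Each camera call takes 0.05 s, during which the arm holds its last target.

## Working session

There is one attempt and no reset: what is moved stays moved. The work goes in short steps, Python scripts to look and compute and a tool call to move; the robot and the scene stay as the last step left them, time stands still between calls to the robot, and variables do not carry over. Pictures are saved under pics/ and viewed, and the job is handed in when it is done.

Besides the shell and the picture viewer there is one more tool, called after "Call:" by a JSON object that holds its "method" and its "body". play_rows: Moves the arm, as the interface text tells. Its arguments: {"type":"object","properties":{"deltas":{"type":"array","items":{"type":"array","items":{"type":"array","items":{"type":"number"}}}},"grip_force":{"type":"number"}},"required":["deltas"]}

```bash
mkdir -p pics; ls
python3 - <<'E'
from station import ctrl, viewer
import cv2
o=ctrl.get_obs(); print(o)
for n in ("scene","top"):
    c=viewer.camera(n); cv2.imwrite(f"pics/{n}0.png",c["img"][:,:,::-1]); print({k:c[k] for k in c if k!="img"})
E
```

```text
pics
{'time_s': 0.0, 'qpos': array([-1.28160497e+00,  3.00480654e-01,  1.52159003e+00,  2.41202968e-05,
        1.32070571e+00, -6.65915580e-02]), 'joint_vel': array([ 4.10139508e-04,  3.73486757e-04, -2.02380010e-06,  2.06803620e-04,
        6.26645088e-04, -1.65392618e-03]), 'tau': array([ 1.71175066e-04, -5.31809986e+01, -3.52742887e+01,  7.08244415e-02,
        2.43518804e-02, -6.75940259e-05]), 'ee_pos': array([ 0.19150928, -0.51529529,  0.20487731]), 'eef_rot': array([-1.65712187,  1.56961236,  1.84024771]), 'force': array([-0.47827171, -0.28467542,  0.38834939]), 'moment': array([0.02657676, 0.0171994 , 0.04574635]), 'grip_width': 0.09399900343610207}
{'fx': 538.8186247422435, 'fy': 538.8186247422435, 'cx': 282.2955424141382, 'cy': 208.35896067362228, 'rvec': array([ 0.92949886, -2.15147352,  1.38922286]), 'tvec': array([0.58829253, 0.18304042, 0.88788229])}
{'fx': 413.99202540618984, 'fy': 413.99202540618984, 'cx': 285.06317993900404, 'cy': 207.35691426737708, 'rvec': array([ 2.19071611, -2.16902538,  0.0949907 ]), 'tvec': array([0.26650828, 0.57562943, 0.87866833])}
```

View pics/scene0.png

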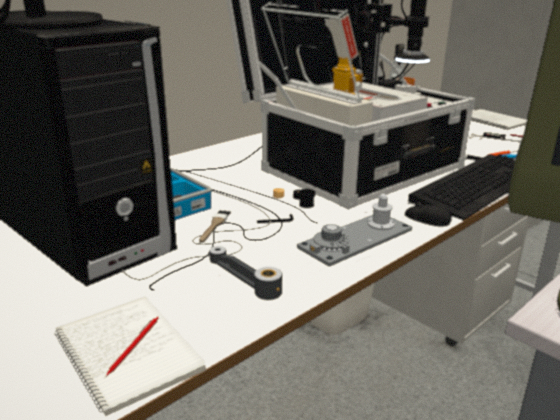

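View pics/top0.png

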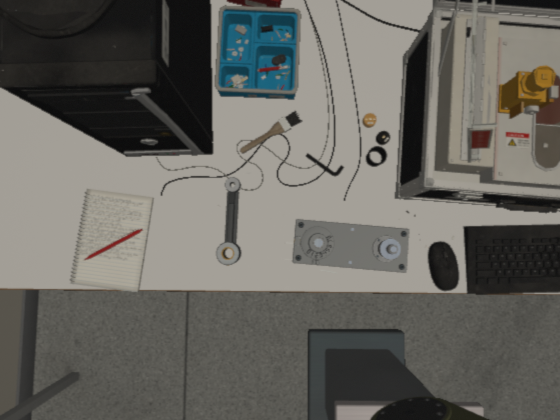

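Top view: lever big bore near (228,254), small boss (233,185); fixture rest near (318,243), pin near (389,248). Next come helpers and enlarged crops.

```bash
cat > h.py <<'E'
import numpy as np, cv2
from station import ctrl, viewer
from scipy.spatial.transform import Rotation as R
def cam(n,save=None):
    c=viewer.camera(n)
    if save: cv2.imwrite(save,c["img"][:,:,::-1])
    return c
def K(c): return np.array([[c["fx"],0,c["cx"]],[0,c["fy"],c["cy"]],[0,0,1.]])
def p2w(c,u,v,z):
    Rm=cv2.Rodrigues(c["rvec"])[0]; o=-Rm.T@c["tvec"]
    d=Rm.T@np.linalg.inv(K(c))@[u,v,1.]
    return o+d*(z-o[2])/d[2]
def w2p(c,P): return cv2.projectPoints(np.atleast_2d(P).astype(float),c["rvec"],c["tvec"],K(c),None)[0][:,0]
def crop(c,x0,y0,x1,y1,s,f): cv2.imwrite(f,cv2.resize(c["img"][y0:y1,x0:x1,::-1],None,fx=s,fy=s,interpolation=cv2.INTER_CUBIC))
E
python3 - <<'E'
from h import *
t=cam("top"); s=cam("scene")
crop(t,280,205,420,285,5,"pics/t_fix.png")
crop(s,290,190,420,270,6,"pics/s_fix.png")
crop(t,200,165,300,275,5,"pics/t_lev.png")
crop(s,195,200,300,310,5,"pics/s_lev.png")
for p in [(228,254),(233,185),(318,243),(389,248)]: print(p,p2w(t,*p,0.05))
print(w2p(t,[[0,0,0],[.192,-.516,.2]]))
o=ctrl.get_obs(); print(R.from_euler('xyz',o['eef_rot']).as_matrix().round(3))
E
```

```text
(228, 254) [0.47145882 0.39088622 0.05      ]
(233, 185) [0.61729126 0.38338212 0.05      ]
(318, 243) [0.49627039 0.20234178 0.05      ]
(389, 248) [0.48726778 0.05313272 0.05      ]
[[410.63081332 478.56959676]
 [751.45683149 428.78568102]]
[[-0.     0.348 -0.937]
 [ 0.001 -0.937 -0.348]
 [-1.    -0.001 -0.   ]]
```

View pics/t_fix.png

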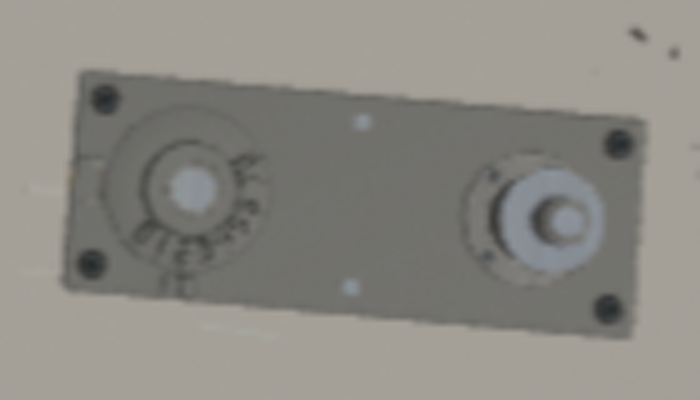

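View pics/s_fix.png

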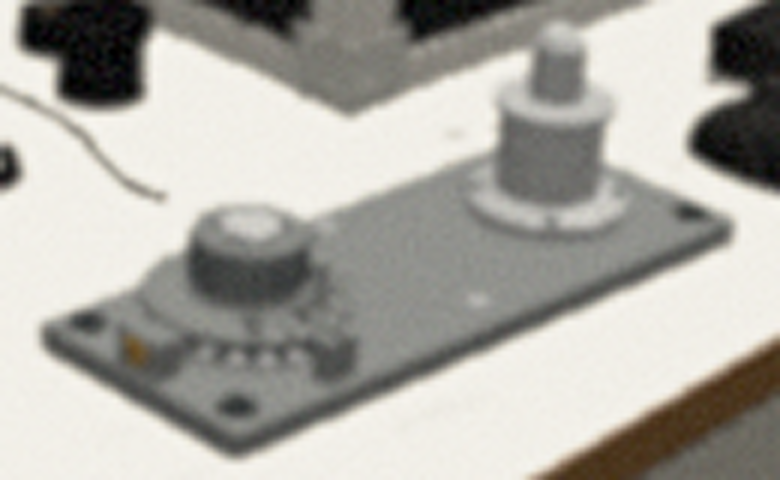

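View pics/t_lev.png

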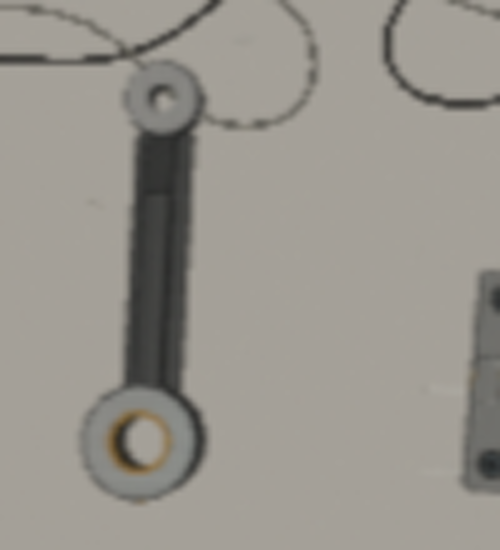

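View pics/s_lev.png

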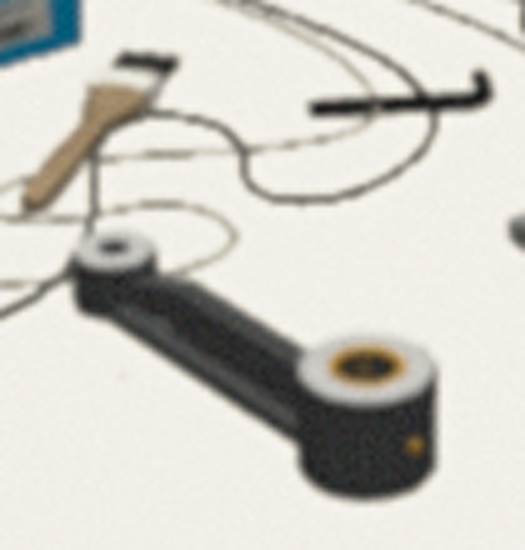

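```bash
cat > fit.py <<'E'
from h import *
from scipy.optimize import least_squares
t=cam("top"); s=cam("scene")
def px(x,y,x0,y0,k): return ((x+.5)/k-.5+x0,(y+.5)/k-.5+y0)
# fixture points: plate corners z .016: robot side is +y local ; local->world x_l = yaw
T=[((.125*-1,-.048,.016),px(647,120,280,205,5)),((-.125,.048,.016),px(632,337,280,205,5)),((.125,.048,.016),px(63,288,280,205,5)),((.125,-.048,.016),px(82,70,280,205,5)),((-.075,0,.085),px(570,222,280,205,5)),((-.075,0,.060),px(551,219,280,205,5))]
S=[((.125,-.048,.016),px(44,330,290,190,6)),((.125,.048,.016),px(236,445,290,190,6)),((-.125,.048,.016),px(733,230,290,190,6)),((-.075,0,.085),px(561,35,290,190,6)),((-.075,0,.060),px(556,103,290,190,6))]
def place(P,q):
    c,sn=np.cos(q[2]),np.sin(q[2]); P=np.array(P)
    return np.c_[q[0]+c*P[:,0]-sn*P[:,1],q[1]+sn*P[:,0]+c*P[:,1],P[:,2]]
def res(q,sets):
    return np.concatenate([(w2p(c,place([a for a,_ in L],q))-np.array([b for _,b in L])).ravel() for c,L in sets])
for sets in ([(t,T)],[(s,S)],[(t,T),(s,S)]):
    r=least_squares(res,[.49,.13,1.57],args=(sets,)); print("fix",r.x.round(4),np.abs(r.fun).max().round(2)); 
qf=r.x
print(place([(-.075,0,.085),(.075,0,.06)],qf).round(4), r.fun.round(1))
T=[((0,0,.04),px(141,442,200,165,5)),((.15,0,.024),px(163,98,200,165,5))]
S=[((0,0,.04),px(367,366,195,200,5)),((.15,0,.024),px(113,248,195,200,5))]
for sets in ([(t,T)],[(s,S)],[(t,T),(s,S)]):
    r=least_squares(res,[.47,.39,0],args=(sets,)); print("lev",r.x.round(4),r.fun.round(1))
ql=r.x; print(place([(.049,0,.008)],ql).round(4))
np.save("q.npy",[qf,ql])
def unwrap(c,f):
    ang=np.radians(np.arange(-180,180,0.5)); rr=np.linspace(.018,.046,70)
    A,RR=np.meshgrid(ang,rr)
    # angle measured CCW from local +y (index)
    x=.075-RR*np.sin(A); y=RR*np.cos(A)
    uv=w2p(c,place(np.c_[x.ravel(),y.ravel(),np.full(x.size,.032)],qf)).astype(np.float32).reshape(70,-1,2)
    im=cv2.remap(c["img"],uv[...,0],uv[...,1],cv2.INTER_CUBIC)[:,:,::-1]
    im=cv2.resize(im,(720,210)); 
    im=cv2.convertScaleAbs(im,alpha=1.6,beta=-40)
    for a in range(-180,180,20): cv2.line(im,((a+180)*2,0),((a+180)*2,8),(0,0,255) if a else (0,255,0),2)
    return im
import sys
f=sys.argv[1]
cv2.imwrite(f,np.vstack([unwrap(t,f),unwrap(s,f)]))
E
python3 fit.py pics/unw0.png
```

```text
fix [0.492  0.128  1.4931] 0.47
fix [0.4876 0.1363 1.5047] 1.42
fix [0.4916 0.1296 1.4967] 2.58
[[0.4861 0.0548 0.085 ]
 [0.4972 0.2044 0.06  ]] [-0.6 -0.3 -0.2  0.4 -1.1  0.5 -1.2  0.1 -1.  -0.2 -0.4  0.2 -0.7 -1.9
  0.7 -2.   1.6 -2.6  0.7 -0.9  0.4 -1.4]
lev [ 0.473   0.3927 -0.0286] [-0.   0.1  0.  -0.1]
lev [ 0.4729  0.3965 -0.0289] [ 0.   0.1 -0.1 -0.1]
lev [ 0.4736  0.3944 -0.029 ] [-0.8 -0.1 -0.8 -0.4  0.7 -0.5  0.6 -0.6]
[[0.5225 0.393  0.008 ]]
```

View pics/unw0.png

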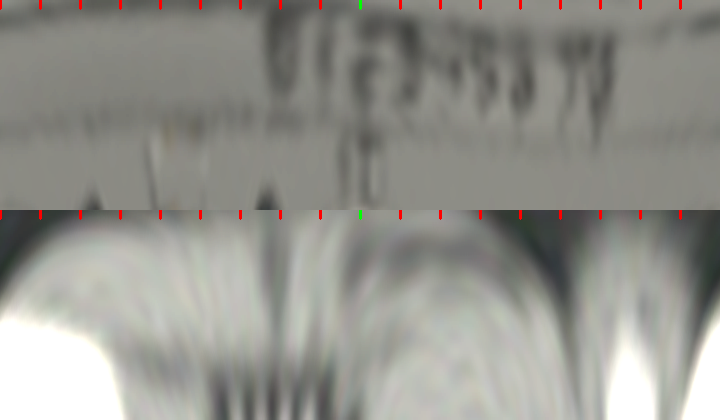

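Digits: 0 sits at −40° and 2 at the index, so the sleeve is at 2. It needs +60° clockwise, which is positive about the tool's x. I'll move above the sleeve.

Call:
{"method": "play_rows", "body": {"deltas": [[[0, -14, -13, 0, 0, 0, 70], [0, -28, -27, 0, 0, 0, 70], [0, -28, -27, 0, 0, 0, 70], [0, -28, -27, 0, 0, 0, 70], [0, -28, -27, 0, 0, 0, 70], [0, -28, -27, 0, 0, 0, 70], [0, -28, -27, 0, 0, 0, 70], [0, -28, -27, 0, 0, 0, 70], [0, -28, -27, 0, 0, 0, 70], [0, -28, -27, 0, 0, 0, 70]]]}}

```text
time_s: 1.3
ee_pos: [0.3392, -0.1756, 0.2056]
eef_rot: [2.241, 1.57, -0.545]
force: [0.0, -0.8, 0.1]
grip_width: 0.0702
```

Call:
{"method": "play_rows", "body": {"deltas": [[[0, -28, -27, 0, 0, 0, 70], [0, -28, -27, 0, 0, 0, 70], [0, -28, -27, 0, 0, 0, 70], [0, -28, -27, -0.1, 0, 0, 70], [0, 0, 0, -0.14, 0, 0, 70], [0, 0, 0, -0.14, 0, 0, 70], [0, 0, 0, -0.14, 0, 0, 70], [0, 0, 0, -0.14, 0, 0, 70], [0, 0, 0, -0.14, 0, 0, 70], [0, 0, 0, -0.14, 0, 0, 70]]]}}

```text
time_s: 2.3
ee_pos: [0.4011, -0.0344, 0.2055]
eef_rot: [-0.074, 1.571, -1.914]
force: [0.3, 0.3, -0.1]
grip_width: 0.0697
```

Run:
```python
from h import *
o=ctrl.get_obs(); print(o['time_s'],o['ee_pos'],o['qpos'],o['force'],R.from_euler('xyz',o['eef_rot']).as_matrix().round(3))
```

```text
2.3 [ 0.4010621  -0.03440384  0.20547046] [-1.76614797e-01 -3.65521711e-02  1.90180062e+00 -1.09461649e-05
  1.27634596e+00  9.25860503e-02] [ 0.31748491  0.26536395 -0.07052049] [[-0.     0.964 -0.266]
 [-0.    -0.266 -0.964]
 [-1.    -0.     0.   ]]
```

Call:
{"method": "play_rows", "body": {"deltas": [[[0, 4, -36, 0, 0, 0, 70], [0, 4, -36, 0, 0, 0, 70], [0, 4, -36, 0, 0, 0, 70], [0, 4, -36, 0, 0, 0, 70], [0, 4, -36, 0, 0, 0, 70], [0, 4, -36, 0, 0, 0, 70], [0, 5, -40, 0, 0, 0, 70], [0, 0, 0, -0.135, 0, 0, 70], [0, 0, 0, -0.135, 0, 0, 70], [60, 0, 0, 0, 0, 0, 70]]]}}

```text
time_s: 3.3
ee_pos: [0.5013, 0.2054, 0.1599]
eef_rot: [1.894, 1.561, 0.324]
force: [0.5, -0.1, -0.9]
grip_width: 0.0703
```

Run:
```python
from h import *
o=ctrl.get_obs(); print(o['time_s'],o['ee_pos'],o['qpos'],R.from_euler('xyz',o['eef_rot']).as_matrix().round(3))
t=cam("top"); s=cam("scene")
print(w2p(t,o['ee_pos']),w2p(s,o['ee_pos']))
crop(t,260,190,400,290,5,"pics/t1.png"); crop(s,280,130,400,260,5,"pics/s1.png")
```

```text
3.3 [0.50125338 0.20535665 0.15986422] [3.21196743e-01 3.17042258e-01 1.60845076e+00 2.96523834e-05
 1.20588912e+00 3.20591359e-01] [[ 0.01   1.     0.001]
 [ 0.003  0.001 -1.   ]
 [-1.     0.01  -0.003]]
[[321.31342194 240.37297114]] [[332.78973222 176.70182116]]
```

View pics/t1.png

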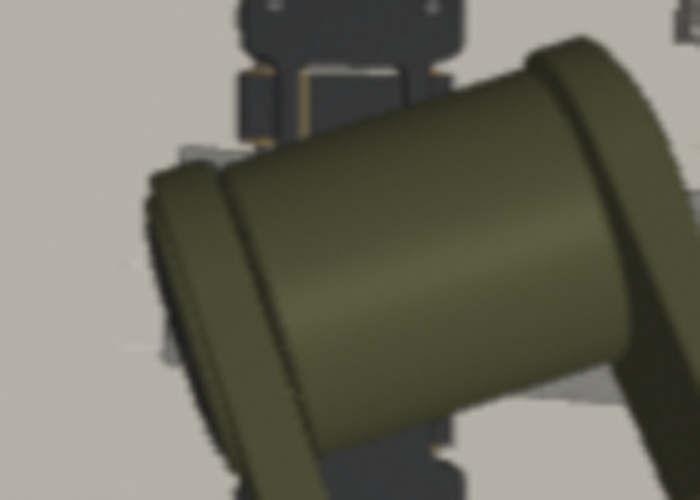

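View pics/s1.png

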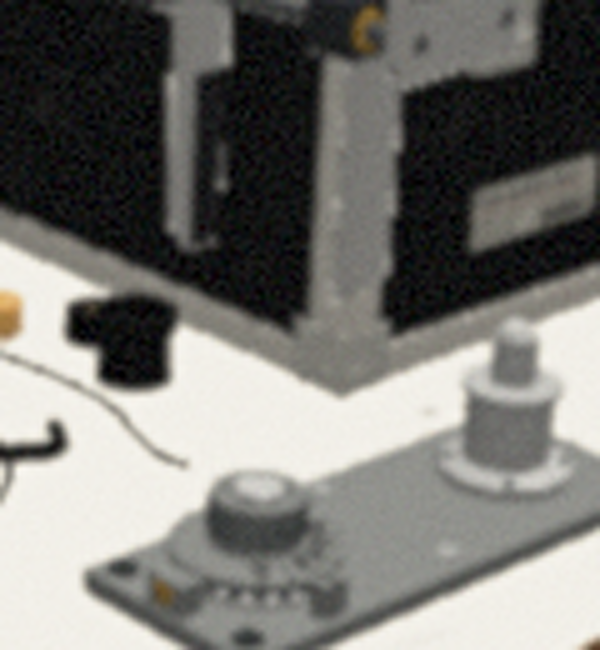

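Call:
{"method": "play_rows", "body": {"deltas": [[[40, -3, 0, 0, 0, 0, 70], [40, 0, 0, 0, 0, 0, 70], [8, 0, 0, 0, 0, 0, 70], [0, 0, 0, 0, 0, 0, 70], [0, 0, 0, 0, 0, 0, 70]]]}}

```text
time_s: 3.9
ee_pos: [0.4967, 0.2044, 0.0698]
eef_rot: [1.913, 1.568, 0.337]
force: [-0.3, 0.3, 0.3]
grip_width: 0.07
```

Run:
```python
from h import *
o=ctrl.get_obs(); print(o['time_s'],o['ee_pos'],R.from_euler('xyz',o['eef_rot']).as_matrix().round(3))
s=cam("scene")
P=o['ee_pos']; w=o['grip_width']/2
for dx in (w,w+.0125,-w,-w-.0125):
  for dy in (-.008,.008): print(dx,dy,((w2p(s,P+[dx,dy,0])[0]-[280,170]+.5)*6-.5).round(0))
crop(s,280,170,400,260,6,"pics/s2.png")
```

```text
3.9 [0.49666244 0.20444546 0.06979588] [[ 0.002  1.    -0.005]
 [ 0.001 -0.005 -1.   ]
 [-1.     0.002 -0.001]]
0.03502128640991602 -0.008 [254. 263.]
0.03502128640991602 0.008 [222. 277.]
0.04752128640991603 -0.008 [227. 251.]
0.04752128640991603 0.008 [194. 265.]
-0.03502128640991602 -0.008 [416. 332.]
-0.03502128640991602 0.008 [384. 347.]
-0.04752128640991603 -0.008 [446. 345.]
-0.04752128640991603 0.008 [414. 360.]
```

View pics/s2.png

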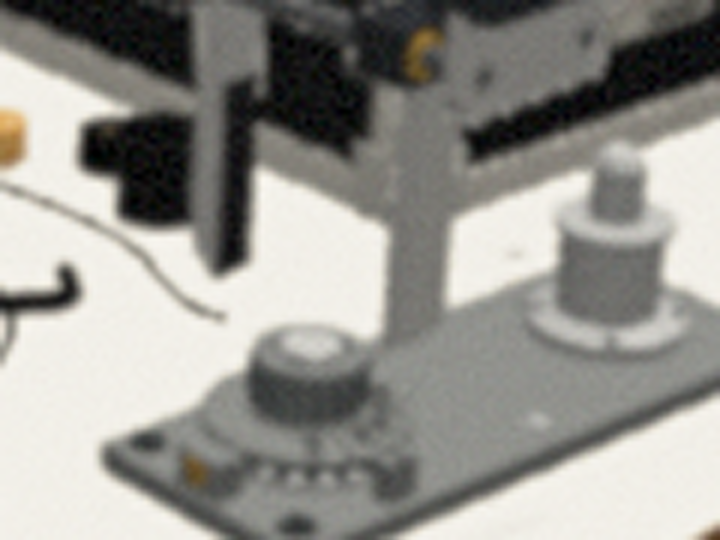

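Run:
```python
from h import *
s=cam("scene");t=cam("top")
f=lambda x,y:((x+.5)/6-.5+280,(y+.5)/6-.5+170)
print(p2w(s,*f(314,345),.057),p2w(s,*f(318,345),.057))
# grip top ellipse centre
print(p2w(s,*f(314,351),.054))
print('top pad',p2w(t,(193.5)/5-.5+280,(189.5)/5-.5+205,.057))
print('pin scene',p2w(s,*f(622,153),.085),p2w(s,*f(617,223),.06))
```

```text
[0.49399403 0.20808937 0.057     ] [0.4931135 0.2071201 0.057    ]
[0.49496047 0.20676313 0.054     ]
top pad [0.49752798 0.20250786 0.057     ]
pin scene [0.48490358 0.05809261 0.085     ] [0.48197003 0.06119043 0.06      ]
```

Call:
{"method": "play_rows", "body": {"deltas": [[[15, 0, 0, 0, 0, 0, 70], [14, 0, 0, 0, 0, 0, 70], [5, 0, 0, 0, 0, 0, 70], [0, 0, 0, 0, 0, 0, 70], [0, 0, 0, 0, 0, 0, 45], [0, 0, 0, 0, 0, 0, 40], [0, 0, 0, 0, 0, 0, 36], [0, 0, 0, 0, 0, 0, 34], [0, 0, 0, 0, 0, 0, 34], [0, 0, 0, 0, 0, 0, 34]]], "grip_force": 40}}

```text
time_s: 5.05
ee_pos: [0.4979, 0.2041, 0.034]
eef_rot: [1.749, 1.565, 0.173]
force: [16.5, 0.1, -8.5]
grip_width: 0.0394
```

Run:
```python
from h import *
o=ctrl.get_obs(); print(o)
s=cam("scene")
crop(s,280,170,400,260,6,"pics/s3.png")
```

```text
{'time_s': 5.05, 'qpos': array([ 3.21471066e-01,  4.77431786e-01,  1.71344340e+00, -1.03219194e-03,
        9.45132578e-01,  3.27341192e-01]), 'joint_vel': array([ 1.25989746e-03, -9.30991118e-05, -1.55279703e-03,  4.68464114e-04,
        6.40968691e-04,  2.66525455e-04]), 'tau': array([ 3.45121443e+00, -5.84888434e+01, -2.30345321e+01,  1.07797891e+00,
        3.62806745e+00,  2.20504490e-02]), 'ee_pos': array([0.49785957, 0.20413613, 0.03400669]), 'eef_rot': array([1.7488377 , 1.56514887, 0.1727734 ]), 'force': array([16.5307007 ,  0.14569054, -8.45290783]), 'moment': array([-0.05877961, -2.80808258, -0.00320329]), 'grip_width': 0.03944453227522966}
```

View pics/s3.png

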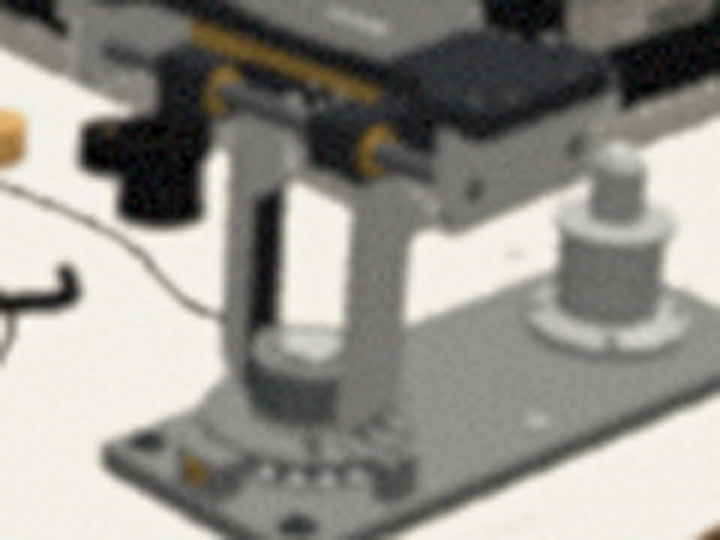

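Call:
{"method": "play_rows", "body": {"deltas": [[[-1, 1.2, 0, 0, 0, 0, 34], [0, 0, 0, 0.1, 0, 0, 34], [0, 0, 0, 0.1, 0, 0, 34], [0, 0, 0, 0.1, 0, 0, 34], [0, 0, 0, 0.1, 0, 0, 34]]]}}

```text
time_s: 5.6
ee_pos: [0.4981, 0.204, 0.0341]
eef_rot: [2.11, 1.568, 0.13]
force: [17.2, 1.3, -15.9]
grip_width: 0.0394
```

Run:
```python
from h import *
o=ctrl.get_obs(); print(o['ee_pos'],o['force'],o['moment'],o['qpos'],o['grip_width'])
M=R.from_euler('xyz',o['eef_rot']).as_matrix(); print(M.round(3),np.arctan2(M[1,1],M[0,1]))
s=cam("scene")
crop(s,280,170,400,260,6,"pics/s4.png")
```

```text
[0.49810497 0.20404455 0.03408815] [ 17.22144347   1.32735166 -15.88468487] [ 0.24394257 -3.04649057  0.48923931] [ 3.21047266e-01  4.78867384e-01  1.71093722e+00 -7.42329227e-04
  9.48663993e-01  7.30415081e-01] 0.03939781749463754
[[ 0.003  0.918 -0.398]
 [ 0.    -0.398 -0.918]
 [-1.     0.003 -0.002]] -0.4089383813709981
```

View pics/s4.png

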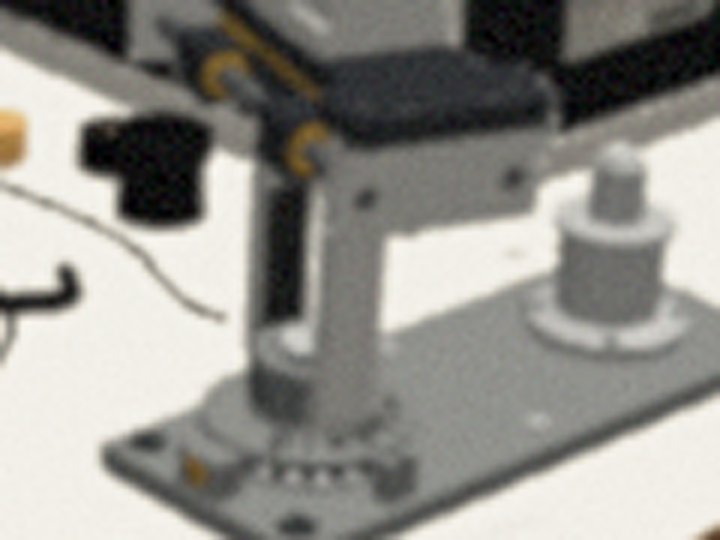

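Call:
{"method": "play_rows", "body": {"deltas": [[[1, 0.9, -0.4, 0, 0, 0, 34], [0, 0, 0, 0.1, 0, 0, 34], [0, 0, 0, 0.1, 0, 0, 34], [0, 0, 0, 0.1, 0, 0, 34], [0, 0, 0, 0.1, 0, 0, 34], [0, 0, 0, 0.1, 0, 0, 34], [0, 0, 0, 0.1, 0, 0, 34], [0, 0, 0, 0.06, 0, 0, 34], [0, 0, 0, 0, 0, 0, 34]]]}}

```text
time_s: 6.55
ee_pos: [0.4987, 0.2038, 0.0339]
eef_rot: [2.629, 1.569, -0.008]
force: [6.0, -3.4, -0.4]
grip_width: 0.0391
```

Run:
```python
from h import *
o=ctrl.get_obs(); print(o['ee_pos'],o['force'],o['moment'],o['qpos'],o['grip_width'])
M=R.from_euler('xyz',o['eef_rot']).as_matrix(); print(M.round(3),np.arctan2(M[1,1],M[0,1]))
s=cam("scene")
crop(s,280,170,400,260,6,"pics/s5.png")
```

```text
[0.49868907 0.20383307 0.03393146] [ 6.01647055 -3.40139306 -0.43888849] [-0.30029099 -0.90360237  0.16730334] [ 3.20391079e-01  4.80465161e-01  1.70887938e+00 -8.88169665e-04
  9.50130222e-01  1.38795047e+00] 0.03908922375340293
[[ 0.002  0.483 -0.876]
 [-0.    -0.876 -0.483]
 [-1.     0.001 -0.002]] -1.0670446849776574
```

View pics/s5.png

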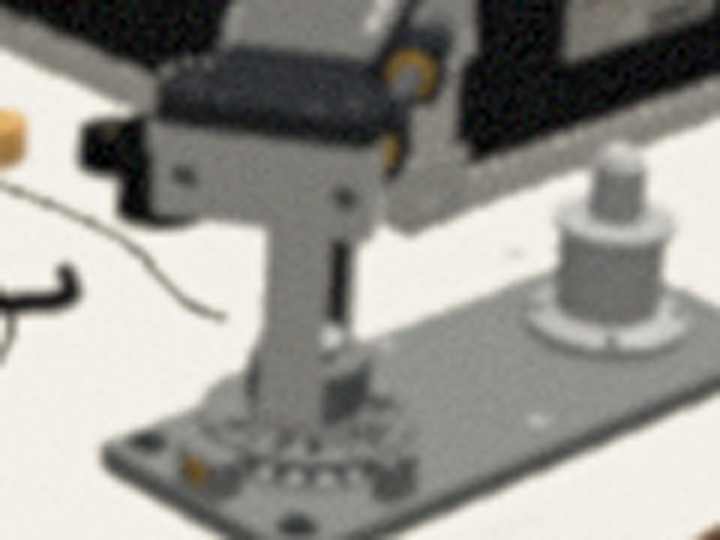

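Call:
{"method": "play_rows", "body": {"deltas": [[[0, 0, 0, 0, 0, 0, 44], [0, 0, 0, 0, 0, 0, 60], [0, 0, 0, 0, 0, 0, 60], [0, 0, 0, 0, 0, 0, 60], [-15, 0, 0, 0, 0, 0, 60], [-40, 0, 0, 0, 0, 0, 60], [-40, 0, 0, 0, 0, 0, 60], [0, -38, -28, 0, 0, 0, 60], [0, -38, -28, 0, 0, 0, 60], [0, -38, -28, 0, 0, 0, 60]]]}}

```text
time_s: 7.6
ee_pos: [0.516, 0.3462, 0.129]
eef_rot: [-3.044, 1.57, 0.603]
force: [0.8, 0.1, -0.3]
grip_width: 0.0602
```

Call:
{"method": "play_rows", "body": {"deltas": [[[0, -38, -28, 0, 0, 0, 60], [0, 0, 0, 0.13, 0, 0, 60], [0, 0, 0, 0.13, 0, 0, 60], [0, 0, 0, 0.13, 0, 0, 60], [0, 0, 0, 0.13, 0, 0, 60], [0, 0, 0, 0, 0, 0, 60]]]}}

```text
time_s: 8.2
ee_pos: [0.5219, 0.3913, 0.1283]
eef_rot: [0.465, 1.57, -2.693]
force: [0.7, -0.1, 0.1]
grip_width: 0.0601
```

```bash
sed -i 's/^f=sys.argv\[1\]/f=sys.argv[1]/' fit.py; python3 fit.py pics/unw1.png | tail -1
python3 - <<'E'
from h import *
o=ctrl.get_obs(); print(o['ee_pos'],o['force'],o['qpos'],o['grip_width'])
M=R.from_euler('xyz',o['eef_rot']).as_matrix(); print(M.round(3),np.arctan2(M[1,1],M[0,1]))
s=cam("scene");t=cam("top")
crop(s,180,150,300,260,6,"pics/s6.png")
crop(t,280,205,420,285,5,"pics/t6.png")
E
```

```text
[[0.5225 0.393  0.008 ]]
[0.52195714 0.39135794 0.12835572] [-0.45239628 -0.17345865 -0.0441827 ] [5.87216488e-01 5.93077196e-01 1.28410141e+00 4.57524751e-05
 1.26465053e+00 2.16822099e+00] 0.06013413556256279
[[-0.   -0.01 -1.  ]
 [-0.   -1.    0.01]
 [-1.    0.    0.  ]] -1.5810182817894503
```

View pics/unw1.png

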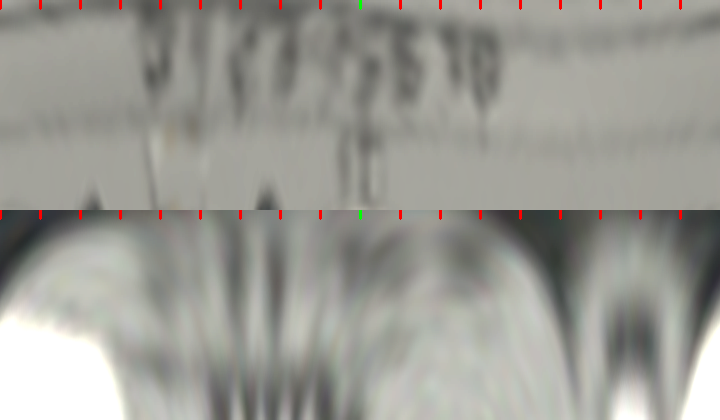

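View pics/t6.png

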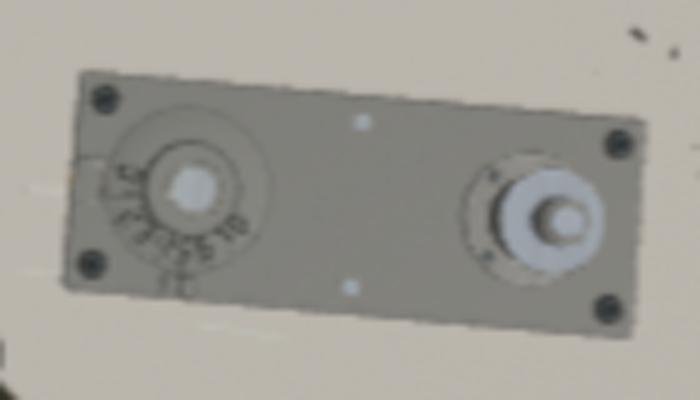

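View pics/s6.png

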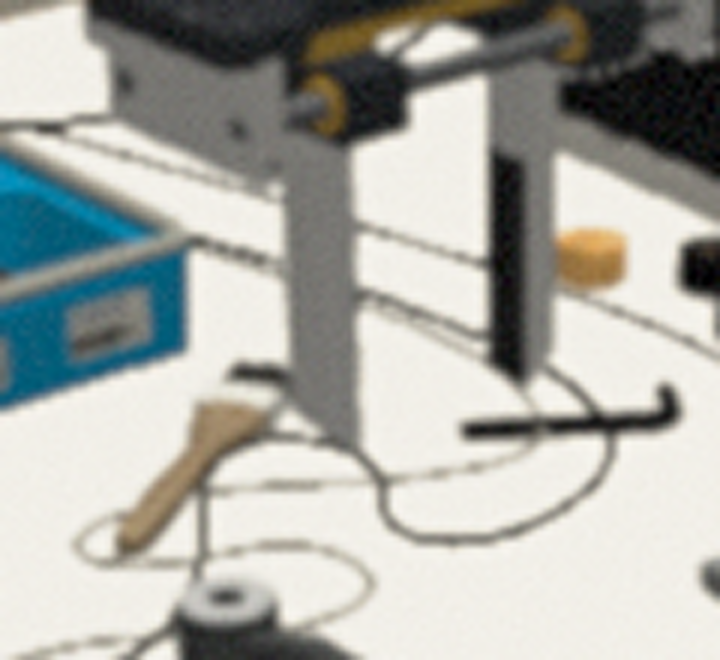

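The sleeve reads 5 at the index: 0 is at −100°, 8 at +60°. Now down on the rib.

Call:
{"method": "play_rows", "body": {"deltas": [[[30, -1.6, -1, 0.019, 0, 0, 60], [40, 0, 0, 0, 0, 0, 60], [20, 0, 0, 0, 0, 0, 60], [10, 0, 0, 0, 0, 0, 60], [0, 0, 0, 0, 0, 0, 60], [0, 0, 0, 0, 0, 0, 60]]]}}

```text
time_s: 9.0
ee_pos: [0.5236, 0.3933, 0.0298]
eef_rot: [-2.522, 1.569, 0.587]
force: [0.2, -0.2, 0.5]
grip_width: 0.0603
```

Run:
```python
from h import *
o=ctrl.get_obs(); print(o['ee_pos'],o['force'],o['qpos'],o['grip_width'])
M=R.from_euler('xyz',o['eef_rot']).as_matrix(); print(np.arctan2(M[1,1],M[0,1]))
s=cam("scene")
crop(s,180,190,300,300,6,"pics/s7.png")
```

```text
[0.52364146 0.39327915 0.02977811] [ 0.24696913 -0.2302568   0.50438446] [ 5.88254141e-01  7.07126183e-01  1.34460527e+00 -1.91435990e-06
  1.08816554e+00  2.19159810e+00] 0.06033547256942862
-1.6033423896897576
```

View pics/s7.png

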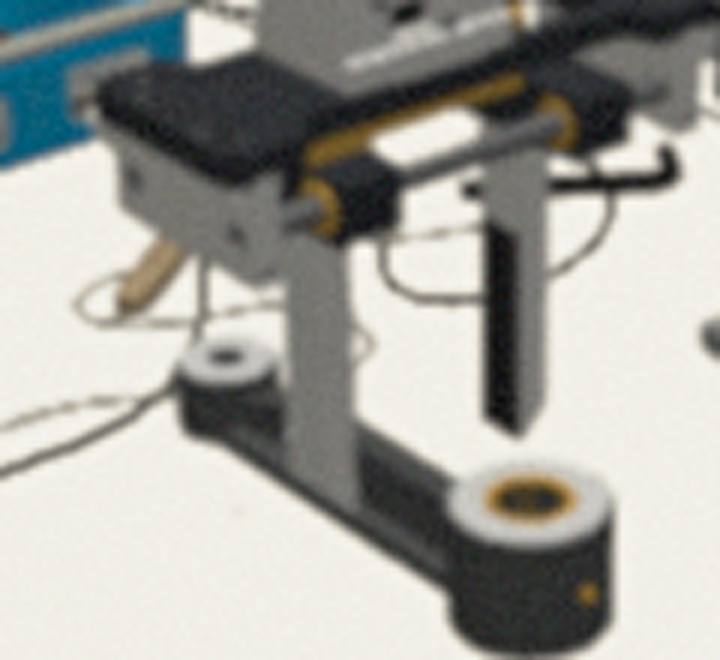

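Call:
{"method": "play_rows", "body": {"deltas": [[[10, 0, 0, 0, 0, 0, 60], [9, 0, 0, 0, 0, 0, 60], [0, 0, 0, 0, 0, 0, 60], [0, 0, 0, 0, 0, 0, 35], [0, 0, 0, 0, 0, 0, 22], [0, 0, 0, 0, 0, 0, 15], [0, 0, 0, 0, 0, 0, 6], [0, 0, 0, 0, 0, 0, 6], [0, 0, 0, 0, 0, 0, 6], [0, 0, 0, 0, 0, 0, 6]]], "grip_force": 50}}

```text
time_s: 10.05
ee_pos: [0.5231, 0.3929, 0.0095]
eef_rot: [-2.295, 1.571, 0.814]
force: [-0.5, 0.4, 0.3]
grip_width: 0.0111
```

Run:
```python
from h import *
o=ctrl.get_obs(); print(o['ee_pos'],o['force'],o['moment'],o['grip_width'])
M=R.from_euler('xyz',o['eef_rot']).as_matrix(); print(np.arctan2(M[1,1],M[0,1]))
s=cam("scene")
crop(s,180,190,300,300,6,"pics/s8.png")
```

```text
[0.523109   0.39293055 0.00951014] [-0.45038212  0.42995345  0.32193696] [0.05160556 0.03895567 0.05683587] 0.011068431744081389
-1.6039891149389593
```

View pics/s8.png

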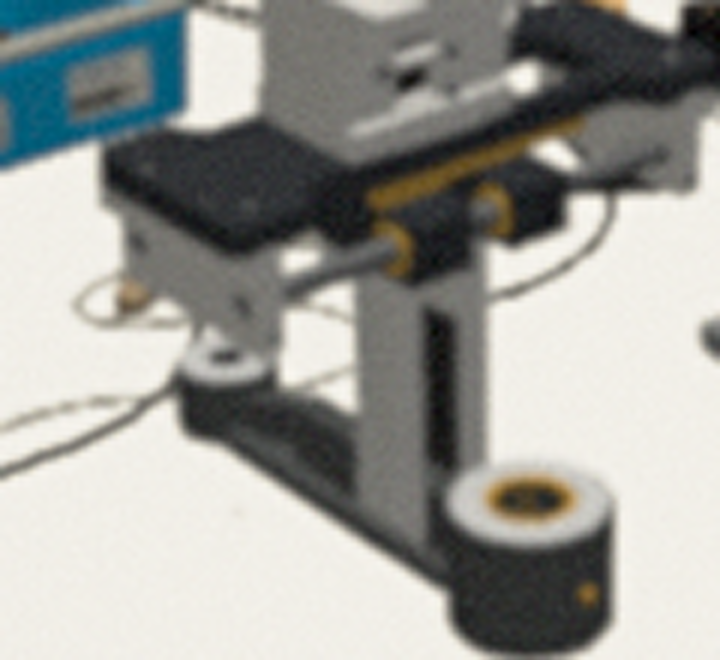

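Call:
{"method": "play_rows", "body": {"deltas": [[[-5, 0, 0, 0, 0, 0, 6], [-10, 0, 0, 0, 0, 0, 6], [-20, 0, 0, 0, 0, 0, 6], [-25, 0, 0, 0, 0, 0, 6], [-25, 0, 0, 0, 0, 0, 6], [-25, 0, 0, 0, 0, 0, 6], [-20, 0, 0, 0, 0, 0, 6], [0, 0, 0, 0, 0, 0, 6], [0, 0, 0, 0, 0, 0, 6], [0, 0, 0, 0, 0, 0, 6]]]}}

```text
time_s: 11.1
ee_pos: [0.5225, 0.3925, 0.1378]
eef_rot: [0.619, 1.568, -2.556]
force: [0.2, 0.1, -6.7]
grip_width: 0.0114
```

Run:
```python
from h import *
o=ctrl.get_obs(); print(o['ee_pos'],o['force'],o['moment'],o['grip_width'],o['qpos'])
M=R.from_euler('xyz',o['eef_rot']).as_matrix(); print(M.round(3),np.arctan2(M[1,1],M[0,1]))
s=cam("scene"); t=cam("top")
crop(s,160,110,310,230,5,"pics/s9.png")
crop(t,180,140,320,285,4,"pics/t9.png")
```

```text
[0.52249353 0.39251541 0.13775384] [ 0.2112072   0.14317531 -6.7004357 ] [ 0.01701861 -0.04396479  0.01203807] 0.011359631458433864 [5.88253071e-01 5.88461230e-01 1.26875128e+00 7.21856462e-06
 1.28697509e+00 2.19227866e+00]
[[-0.002 -0.033 -0.999]
 [-0.001 -0.999  0.033]
 [-1.     0.002  0.002]] -1.6040260261939683
```

View pics/s9.png

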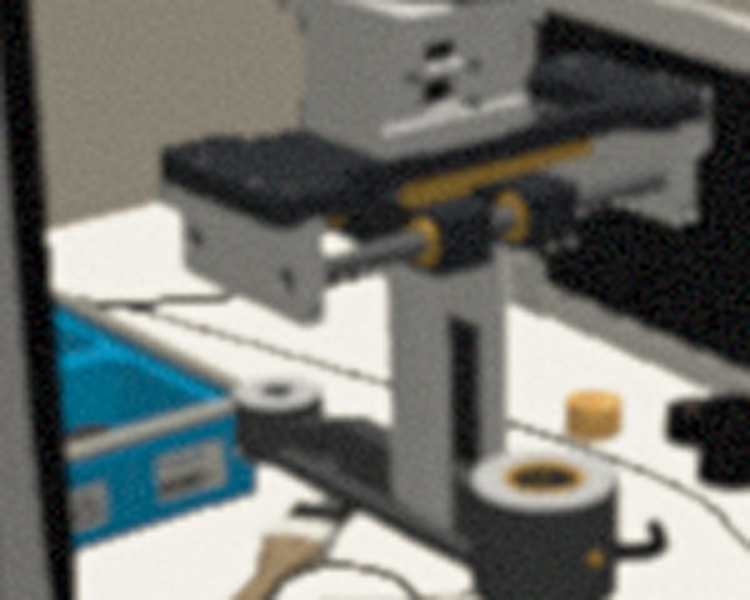

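View pics/t9.png

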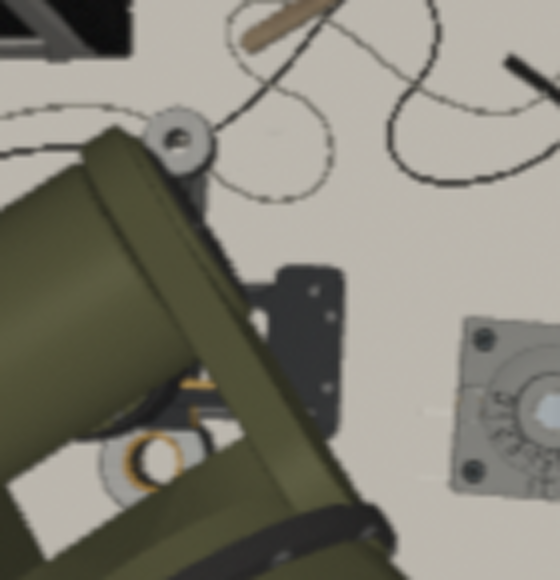

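Run:
```python
from h import *
s=cam("scene");t=cam("top")
P=lambda c:K(c)@np.c_[cv2.Rodrigues(c["rvec"])[0],c["tvec"]]
g=lambda x,y,x0,y0,k:((x+.5)/k-.5+x0,(y+.5)/k-.5+y0)
for nm,a,b,z in (("big",g(545,476,160,110,5),g(157,464,180,140,4),.168),("small",g(280,389,160,110,5),g(178,141,180,140,4),.152)):
    X=cv2.triangulatePoints(P(s),P(t),np.array(a).reshape(2,1),np.array(b).reshape(2,1))[:,0]; print(nm,(X[:3]/X[3]).round(4),"scene@z",p2w(s,*a,z).round(4),"top@z",p2w(t,*b,z).round(4))
```

```text
big [0.4734 0.3933 0.1675] scene@z [0.4738 0.3948 0.168 ] top@z [0.4718 0.3916 0.168 ]
small [0.6232 0.3887 0.151 ] scene@z [0.6219 0.3905 0.152 ] top@z [0.6223 0.3877 0.152 ]
```

Run:
```python
from h import *
s=cam("scene");t=cam("top")
print("case base corner",p2w(s,348,196,0),"topcam",[p2w(t,398,196,z).round(3) for z in (0,.1,.2)])
print("tower base corner scene",p2w(s,92,278,0),p2w(s,172,240,0),"top",[p2w(t,213,155,z).round(3) for z in (0,.2)])
```

```text
case base corner [ 0.65572548 -0.03965991  0.        ] topcam [array([0.603, 0.019, 0.   ]), array([0.592, 0.047, 0.1  ]), array([0.58 , 0.074, 0.2  ])]
tower base corner scene [0.72470284 0.60048236 0.        ] [0.75182299 0.4116926  0.        ] top [array([0.692, 0.436, 0.   ]), array([0.65 , 0.401, 0.2  ])]
```

Call:
{"method": "play_rows", "body": {"deltas": [[[0, 9, 1, 0, 0, 0, 6], [0, 19, 2.5, 0, 0, 0, 6], [0, 19, 2.5, 0, 0, 0, 6], [0, 19, 2.5, 0, 0, 0, 6], [0, 19, 2.5, 0, 0, 0, 6], [0, 19, 2, 0, 0, 0, 6], [0, 9, 1, -0.06, 0, 0, 6], [0, 0, 0, -0.12, 0, 0, 6], [0, 0, 0, -0.12, 0, 0, 6], [0, 0, 0, -0.12, 0, 0, 6]]]}}

```text
time_s: 12.4
ee_pos: [0.5052, 0.2798, 0.1396]
eef_rot: [2.823, 1.571, 0.072]
force: [-0.3, 0.5, -6.6]
grip_width: 0.0111
```

Call:
{"method": "play_rows", "body": {"deltas": [[[0, 0, 0, -0.12, 0, 0, 6], [0, 0, 0, -0.12, 0, 0, 6], [0, 0, 0, -0.12, 0, 0, 6], [0, 0, 0, -0.12, 0, 0, 6], [0, 0, 0, -0.12, 0, 0, 6], [0, 0, 0, -0.12, 0, 0, 6], [0, 0, 0, -0.12, 0, 0, 6], [0, 0, 0, -0.12, 0, 0, 6], [0, 0, 0, -0.12, 0, 0, 6], [0, 0, 0, -0.03, 0, 0, 6]]]}}

```text
time_s: 13.4
ee_pos: [0.5052, 0.28, 0.1396]
eef_rot: [1.8, 1.571, 0.158]
force: [-0.5, 0.1, -6.5]
grip_width: 0.0119
```

Run:
```python
from h import *
o=ctrl.get_obs(); print(o['ee_pos'],o['force'],o['grip_width'],o['qpos'])
M=R.from_euler('xyz',o['eef_rot']).as_matrix(); print(M.round(3),np.arctan2(M[1,1],M[0,1]))
print(M.T@(np.array([.4908,.1040,.132])-o['ee_pos'])*1000)
```

```text
[0.50521079 0.2799665  0.139584  ] [-0.50422682  0.13556416 -6.51608297] 0.011865125560392565 [ 4.42647564e-01  4.20373458e-01  1.51618706e+00 -5.96876989e-05
  1.20484160e+00  5.13902510e-01]
[[ 0.     0.997 -0.071]
 [ 0.    -0.071 -0.997]
 [-1.     0.    -0.   ]] -0.07123359611188805
[  7.57568055  -1.85158164 176.54624851]
```

Call:
{"method": "play_rows", "body": {"deltas": [[[0, 0, 8, 0.005, 0, 0, 6], [0, 0, 18, 0, 0, 0, 6], [0, 0, 25, 0, 0, 0, 6], [0, 0, 25, 0, 0, 0, 6], [0, 0, 25, 0, 0, 0, 6], [0, 0, 25, 0, 0, 0, 6], [0, -1, 25, 0, 0, 0, 6], [0, -0.5, 17, 0, 0, 0, 6], [0, 0, 8.5, 0, 0, 0, 6], [0, 0, 0, 0, 0, 0, 6]]]}}

```text
time_s: 14.4
ee_pos: [0.4898, 0.1033, 0.1397]
eef_rot: [1.507, 1.57, -0.146]
force: [0.0, -0.3, -6.7]
grip_width: 0.0115
```

Run:
```python
from h import *
o=ctrl.get_obs(); print(o['ee_pos'],o['force'],o['grip_width'],o['qpos'],o['joint_vel'].round(3))
M=R.from_euler('xyz',o['eef_rot']).as_matrix(); print(np.arctan2(M[1,1],M[0,1]))
s=cam("scene"); t=cam("top")
crop(s,285,120,425,260,4,"pics/s10.png")
crop(t,270,180,430,295,4,"pics/t10.png")
```

```text
[0.4897891  0.10333562 0.13966067] [ 2.44004252e-03 -3.00749583e-01 -6.70766770e+00] 0.011486841245748605 [ 1.34806628e-01  2.57302596e-01  1.73686873e+00 -1.17254765e-04
  1.14705032e+00  2.16615743e-01] [ 0.037  0.014 -0.019  0.006  0.001  0.017]
-0.0817609172343013
```

View pics/s10.png

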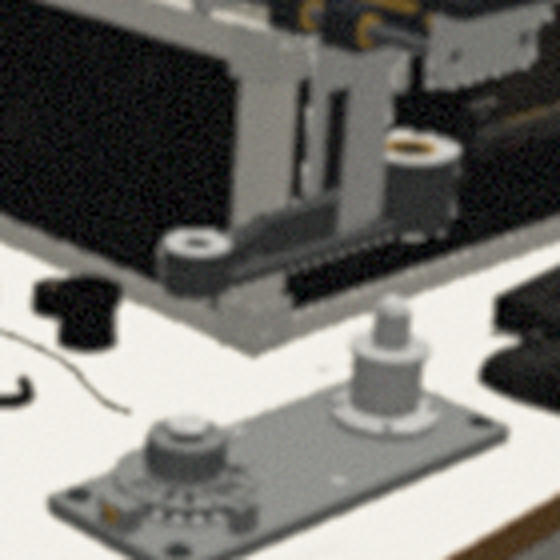

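View pics/t10.png

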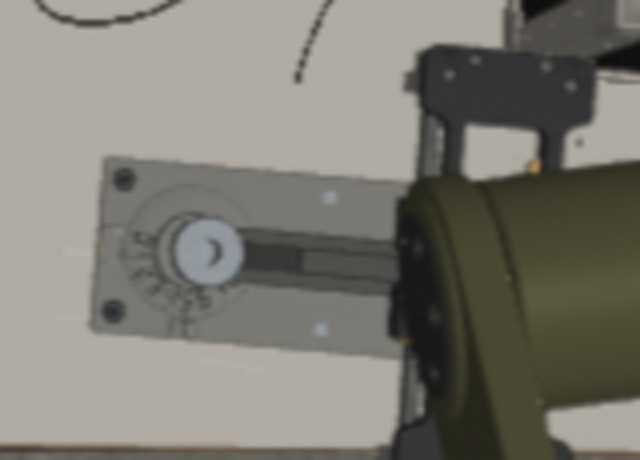

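Run:
```python
from h import *
s=cam("scene");t=cam("top")
o=ctrl.get_obs();print(o['ee_pos'])
g=lambda x,y,x0,y0,k:((x+.5)/k-.5+x0,(y+.5)/k-.5+y0)
S=lambda x,y,z:p2w(s,*g(x,y,285,120,4),z).round(4)
zz=o['ee_pos'][2]-.0095
print("scene small",S(198,243,zz+.024),"pad",S(189,427,.060))
print("scene big",S(423,150,zz+.04),"pin",S(394,303,.085), "seat",S(390,349,.06))
print("top small",p2w(t,*g(209,252,270,180,4),zz+.024),"pad",p2w(t,193.5/5-.5+280,188.5/5-.5+205,.06))
crop(s,330,130,430,215,7,"pics/s11.png")
```

```text
[0.48994583 0.10514651 0.13943312]
scene small [0.4968 0.2062 0.1539] pad [0.4922 0.2105 0.06  ]
scene big [0.4789 0.055  0.1699] pin [0.4841 0.0596 0.085 ] seat [0.482  0.0622 0.06  ]
top small [0.49713885 0.2037684  0.15393312] pad [0.49794079 0.20275882 0.06      ]
```

View pics/s11.png

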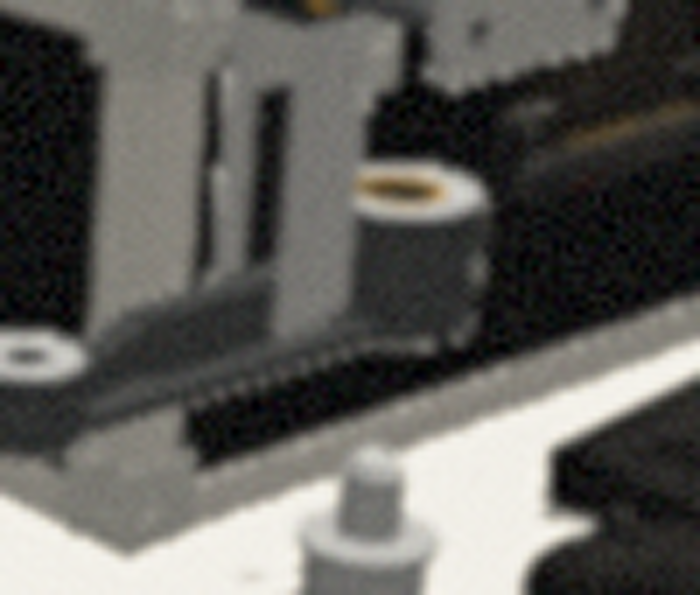

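Call:
{"method": "play_rows", "body": {"deltas": [[[5, 1, 0.5, -0.003, 0, 0, 6], [5, 0, 0.5, 0, 0, 0, 6], [0, 0, 0, 0, 0, 0, 6], [0, 0, 0, 0, 0, 0, 6], [0, 0, 0, 0, 0, 0, 6], [0, 0, 0, 0, 0, 0, 6], [0, 0, 0, 0, 0, 0, 6], [0, 0, 0, 0, 0, 0, 6]]]}}

```text
time_s: 15.4
ee_pos: [0.4909, 0.1035, 0.1295]
eef_rot: [1.847, 1.571, 0.2]
force: [0.3, -0.1, -6.1]
grip_width: 0.0116
```

Run:
```python
from h import *
o=ctrl.get_obs(); print(o['ee_pos'],o['force'],o['moment'],o['grip_width'],o['joint_vel'].round(4))
M=R.from_euler('xyz',o['eef_rot']).as_matrix(); print(M.round(3),np.arctan2(M[1,1],M[0,1]))
s=cam("scene"); t=cam("top"); zz=o['ee_pos'][2]-.0095
crop(s,285,120,425,260,5,"pics/s12.png"); crop(t,280,205,380,285,6,"pics/t12.png"); cv2.imwrite("pics/tfull.png",t["img"][:,:,::-1])
# predicted outline of lever features from robot pose
L=np.array([-M[1,1]*-1*0,0,0]); psi=np.arctan2(M[1,1],M[0,1])+np.pi/2; d=np.array([np.cos(psi),np.sin(psi),0]); T=o['ee_pos']
big=T-.0497*d; small=T+.1003*d; print("big",big,"small",small)
for n,c in(("s",s),("t",t)): print(n,w2p(c,[[big[0],big[1],zz+.04],[small[0],small[1],zz+.024],[small[0],small[1],zz],[.4874,.0541,.085],[.4988,.2037,.060]]).round(1))
```

```text
[0.49089871 0.10351635 0.12953728] [ 0.3353336  -0.14742969 -6.1031767 ] [-0.03197876 -0.07243903  0.01871638] 0.011635054774113708 [ 0.0019 -0.0002  0.001   0.001  -0.0009  0.0001]
[[ 0.     0.997 -0.076]
 [ 0.    -0.076 -0.997]
 [-1.     0.    -0.   ]] -0.07607879996503135
big [0.48712124 0.05396011 0.12953728] small [0.49852205 0.20352622 0.12953728]
s [[386.9 160.6]
 [334.1 184.6]
 [333.4 196.2]
 [383.4 194.2]
 [331.6 224.2]]
t [[403.8 248.9]
 [321.5 241.9]
 [320.4 241.9]
 [392.9 248.2]
 [317.7 241.8]]
```

View pics/s12.png

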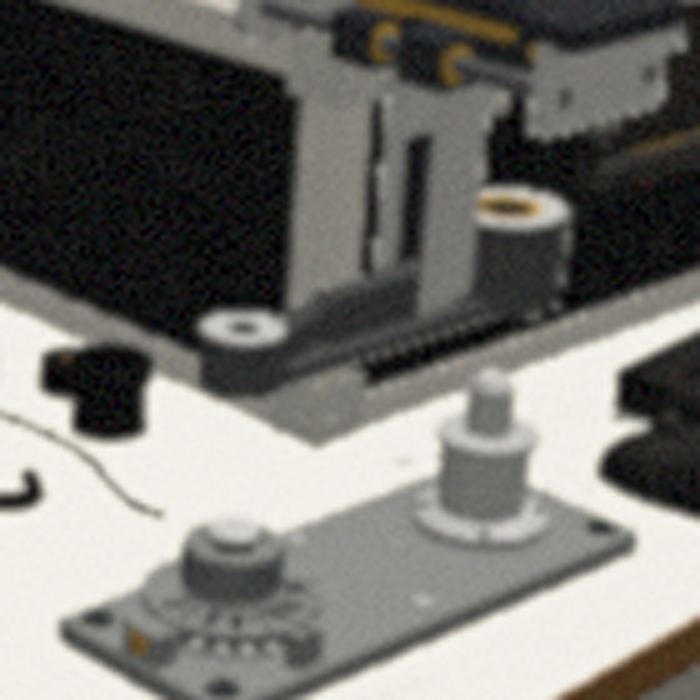

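View pics/t12.png

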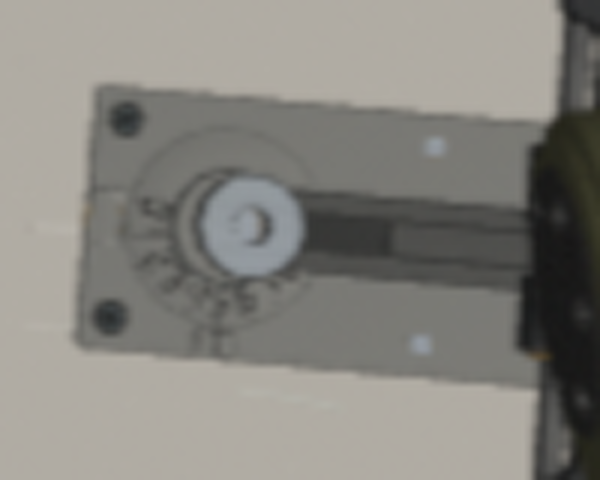

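View pics/tfull.png

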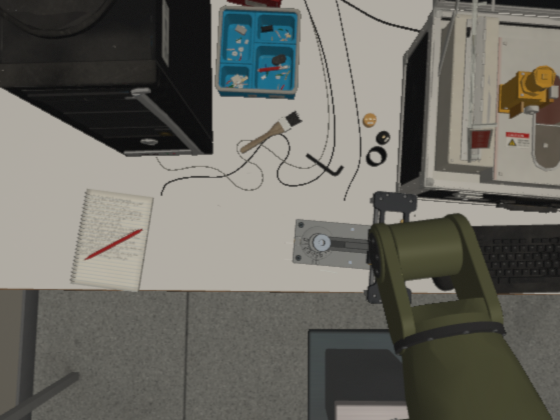

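Both views agree with the robot pose to about 2 px. The lever is level, the sleeve is at 5, and the loose items haven't moved. I'm handing in.

```bash
python3 -c "
from station import hand_in,ctrl
print(hand_in()); o=ctrl.get_obs(); print(o['time_s'],o['ee_pos'],o['force'],o['grip_width'])"
```

```text
the job is handed in; nothing more can be done
None
the job is handed in; nothing more can be done
```

The sleeve is at 5, and the gripper is holding the lever level over the fixture; I handed the job in at about 15.5 s of the 72 s. Handing in gives no verdict, so the checks below are my own.

- **Sleeve:** it started at 2. I turned it about 61° clockwise and let go. In the top picture taken after release, the 5 sits at the index line.
- **Lever grip:** I gripped it across the rib at 50 N, about 49.5 mm from the big bore's axis, within 1 mm of the balance point. After the lift, the two ends came out about 0.5 mm apart in height.
- **Final pose:**

| | Lever (m) | Target (m) |
|---|---|---|
| Big bore / pin axis | (0.4871, 0.0540) | (0.4874, 0.0541) |
| Small end / rest axis | (0.4985, 0.2035) | (0.4988, 0.2037) |

- These lever positions come from the arm's own pose. The rest position is where the jaws centred on the sleeve, and the pin position follows from that and the plate's direction in the pictures.
- **Clearance:** the underside is about 35 mm above the pin tip. The force on the tool was only the lever's weight, about 6 to 7 N, and the arm was at rest.
- **Surroundings:** the loupe, brush and hex key look unmoved in the last top picture.
- **Where checks disagreed:**
  - The scene camera put the pin and rest 1.6 to 2.3 px from where I expected them. That is up to about 4 mm, still inside the 10 and 12 mm limits.
  - The top camera matched the small end and the rest.
  - The arm hid the big bore and pin from above at the end, so I checked the bore only from the scene camera and the arm's pose.

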